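# Catch the fastener case lid and lower it shut

### The job

The red fastener case on the upholstery bench stands open, its lid leaning back on the stop. With a fingertip, tip the lid forward from behind, catch it from underneath on the outside of a finger as it falls, and lower it gently until it is fully shut, without letting it bang down and without gripping it. Leave everything else in the case and on the bench where it is, and finish clear of the lid.

Things in the scene. Friction and masses are not known exactly. Their poses are not given: they have to be found in the camera images.
- case: red open fastener case fixed to the bench, 140 mm deep (its x), 220 mm wide (its y), 70 mm high, with small fasteners in its compartments. Origin at the centre of its underside on the bench; its -x side is the front, where the lid's tab comes down; the hinge runs along its far (+x) upper rim, parallel to its y
- lid (a joint): lid angle, rad: 0 fully shut (level on the rim), pi/2 upright, 1.85 the stop on which it leans back, open. The hinge has a weak damper: behind upright the lid slowly sinks back to the stop; tipped a little past upright to the front it falls by itself, slowly at first, 3 to 4 s from 1.4 rad to shut, and bangs onto the rim at about 0.7 rad/s if not caught
- lid_mid (a point): middle of the lid's inner face, 70 mm from the hinge axis. The lid is a plate 140 mm long, 220 mm wide, 11 mm thick, about 0.38 kg: a 5 mm black lining (inner face, underneath when shut) under a 6 mm red outer skin that is 3 mm smaller round the free edges. The point turns with the lid: its -x points from the hinge to the tab, its z from the inner to the outer face
- tab_edge (a point): middle of the outer edge of the lid's tab, on the inner face, 175 mm from the hinge axis. The tab (yellow outside, black inside) is 100 mm wide and 35 mm long and sticks out from the middle of the lid's free edge; when shut it juts 35 mm out over the front of the case, its underside 70 mm above the bench. Axes as lid_mid
- hinge_mid (a point): middle of the hinge axis, 70 mm above the bench, 70 mm to the case's +x from its centre, at the level of the lid's inner face. Axes as lid_mid
- staple_pack: steel block of staples, 40 x 50 x 20 mm, lying in the middle far compartment inside the case; bystander, not to be disturbed. Origin at the centre of its underside
- tack_tin: blue open round tin, 64 mm across, 50 mm high, standing beside the case, off its +y end; bystander, not to be disturbed. Origin at the centre of its underside
- screwdriver: screwdriver with a red handle, about 200 mm long, lying behind the case, on the hinge side (its +x); bystander, not to be disturbed. Origin at the centre of its underside
- flask: steel drinking flask, 68 mm across, 210 mm high; bystander, not to be disturbed. Origin at the centre of its underside
- webbing_spool: orange spool, 90 mm across, 50 mm high; bystander, not to be disturbed. Origin at the centre of its underside
- mallet: hammer with a wooden handle, lying on the bench; bystander, not to be disturbed. Origin at the centre of its underside
- offcut: wooden offcut, 120 x 50 x 30 mm; bystander, not to be disturbed. Origin at the centre of its underside

How it is judged (in metres and radians):
On the way, in this order (a step that is already met when the one before it is completed fails the run):
1. the lid is tipped forward past upright (value of joint lid below 1.5 rad), for 0.1 s.
2. the falling lid is caught: part-way down, its inner lining rests on the fingers (value of joint lid between 0.1 and 1.15 rad and (contact force between the fingers and lid_c0 above 0.5 N or contact force between the fingers and lid_c1 above 0.5 N)), for 0.3 s.
At the end, for the whole second after the job is handed in: the lid is fully shut (within 0.02 rad, 3.5 mm at the tab) and at rest, and the seven bystanders are within 30 mm of where they stood (value of joint lid below 0.02 rad and velocity of joint lid above -0.05 rad/s and distance of each of staple_pack, tack_tin, screwdriver, flask, webbing_spool, mallet, offcut from where it was at the start of the episode below 0.03 m); the robot touches nothing.
It fails at once if the lid bangs: it comes down faster than 0.5 rad/s (90 mm/s at the tab) while between 0.15 and 0.04 rad (26 to 7 mm at the tab) from shut (value of joint lid between 0.04 and 0.15 rad and velocity of joint lid below -0.5 rad/s).
It fails at once if the lid is pinched: the fingers press on its outer skin and its inner lining at once, more than 2 N on each ((contact force between the fingers and lid_c2 above 2 N or contact force between the fingers and lid_c3 above 2 N) and (contact force between the fingers and lid_c0 above 2 N or contact force between the fingers and lid_c1 above 2 N)).
It fails at once if the lid is pushed with more than 25 N ((contact force between the fingers and lid_c2 above 25 N or contact force between the fingers and lid_c3 above 25 N) or (contact force between the fingers and lid_c0 above 25 N or contact force between the fingers and lid_c1 above 25 N)).
It fails at once if a bystander is moved by more than 30 mm (carried, knocked or pushed) (distance of any of staple_pack, tack_tin, screwdriver, flask, webbing_spool, mallet, offcut from where it was at the start of the episode above 0.03 m).
It also fails if it takes over 48 s, if anything falls off the work surface, if the arm or the gripper's body presses on something with over 40 N, if the wrist force passes 120 N, or if a joint passes its speed limit or range.

### The arm

A 6-joint arm with a two-finger parallel gripper is mounted at the origin on the work surface. World frame = base frame: x ahead of the robot, y to its left, z up, the work surface at z = 0. Lengths are in m, angles in degrees, forces in N, time in s.
With the tool pointing down it reaches from about 0.25 to 0.725 m from the base axis. Payload 9.7 kg.
Tool frame: the origin (TCP) lies midway between the tips of the shut fingers; the grasp point (between the pads) lies 19 mm behind it (grip_point_offset is the distance from the TCP to the grasp point, in m); y points along the fingers, z is the direction in which the jaws open and shut, and the axes are right-handed (so a half turn about y gives the same grasp; the last joint's range is limited). The gripper opens to 85 mm and grips with 20 to 120 N. Pads are 22 mm wide; open, the fingers measure 114 mm over their backs; the gripper's body (76 mm by 85 mm) begins 54 mm behind the grasp point. The pads swing forward as they close: fully open they stand 13 mm farther back than shut.
Start: joints at [74.427, 4.979, 10.078, 95.1, 0, 90], TCP at [0.148, 0.53, 0.231] pointing down, gripper open.
Joint ranges: [-179.16, 179.16], [-48.56, 103.87], [-65.8, 70.77], [-126.05, 130.52], [-82.76, 87.17], [-180, 180]. Speed limits (degrees/s): [127.2, 127.2, 147.25, 180, 180, 180].

### API

Orientations are given as [roll, pitch, yaw] about the fixed x, y, z axes, in that order (R = Rz(yaw) Ry(pitch) Rx(roll)).
In Python, from workcell import get_obs, camera, job_done, grip_point_offset gives the robot as it stands.
- The arm moves only by the tool move_arm, never from a script. Its argument "deltas" is a list that holds one entry, the list of rows, each a list of 4 numbers: the shift along the tool's x, y, z in m, then the turn about the tool's y in degrees. A call has 1 to 5 rows; each row is the pose to reach, as a shift and turn from the pose commanded when the call began, along the tool's axes at that moment; what a row does not reach only later rows make up. A row lasts 1/10 s, in which the tool goes at most 50 mm and 8.59 degrees, less where a joint would pass 70% of its speed; a pose out of reach is approached as far as the arm can. A call with a gripper value outside its range is refused whole. "claw" is the finger opening in m, from 0 to 0.0854, set as the call begins (left out, the last holds). The fingers move at their own pace and stop on an object; "newtons" is the grip in N (left out, the last holds). Time passes only in rows, so rows that repeat a pose let the fingers close. It gives the time, the measured TCP pose, the force and the opening at its end, in the units of the state.
- get_obs(): the state, without advancing time (a new reading comes with each control period).
- camera(name): name is "scene" or "top"; returns a dict with "color" (420x560x3 uint8, blue, green, red), "range_z" (420x560 float32, m along the optical axis (not along the pixel's ray), 0 where there is no reading), "fx", "fy", "cx", "cy" (pixels), "k1" (the pictures are not rectified: a ray, as slopes to the right and down, at radius r is drawn at 1 + k1 r^2 times it, then the intrinsics apply), "T" (4x4, takes a point from camera to world coordinates). Camera axes: x right, y down, z forward; pixel columns grow to the right and rows downward; lengths in m; the calibration is good to about 2 mm. A picture is of the moment at which its call begins.
- job_done(): hands the job in, once; it reports no verdict.
The state is a dict: "time": time; "q": joint angles; "qd": joint speeds; "joint_efforts": joint torques, N m; "ee_pos": TCP position; "tcp_rot": TCP orientation; "wrist_force": force on the tool from outside, world axes, zero at the start; "torque": the same for the moment, N m; "opening": finger opening in m.
Only numpy, scipy, OpenCV 4.12 (cv2) and the standard library are available. Lean on these libraries where they do the work, as an engineer would, in place of code of your own. Each camera call takes 0.05 s, during which the arm holds its last target. There are 200 camera calls.

## Working session

There is one attempt and no reset: what is moved stays moved. The work goes in short steps, Python scripts to look and compute and a tool call to move; the robot and the scene stay as the last step left them, time stands still between calls to the robot, and variables do not carry over. Pictures are saved under pics/ and viewed, about 8 in all and at most 12, crops included, and the job is handed in when it is done.

Besides the shell and the picture viewer there is one more tool, called after "Request:" by a JSON object that holds its "api" and its "payload". move_arm: Moves the arm, as the interface text tells. Its arguments: {"type":"object","properties":{"deltas":{"type":"array"},"claw":{"type":"number"},"newtons":{"type":"number"}},"required":["deltas"]}

```bash
mkdir -p pics; ls; cat > h.py <<'E'
import numpy as np, cv2, pickle
def snap(name,tag):
    from workcell import camera
    c=camera(name); cv2.imwrite(f'pics/{tag}.png',c['color']); pickle.dump(c,open(f'{tag}.pkl','wb')); return c
def cloud(c):
    h,w=c['range_z'].shape; K=np.array([[c['fx'],0,c['cx']],[0,c['fy'],c['cy']],[0,0,1.]])
    u,v=np.meshgrid(np.arange(w),np.arange(h)); p=np.stack([u,v],-1).reshape(-1,1,2).astype(np.float64)
    s=cv2.undistortPoints(p,K,np.array([c['k1'],0,0,0.])).reshape(h,w,2)
    z=c['range_z'].astype(float); P=np.dstack([s[...,0]*z,s[...,1]*z,z])
    W=P@c['T'][:3,:3].T+c['T'][:3,3]; W[z==0]=np.nan; return W
E
python3 - <<'E'
from h import *
from workcell import get_obs,grip_point_offset
for n in('scene','top'):
    c=snap(n,n+'0'); print(n,c['T'].round(3).tolist())
    np.save(n+'0.npy',cloud(c))
o=get_obs(); print(o, grip_point_offset)
a=cv2.imread('pics/scene0.png');b=cv2.imread('pics/top0.png')
E
```

```text
pics
scene [[0.544, 0.472, -0.694, 1.593], [0.839, -0.304, 0.451, -0.712], [0.002, -0.827, -0.562, 0.927], [0.0, 0.0, 0.0, 1.0]]
top [[0.005, -0.999, 0.043, 0.483], [-1.0, -0.006, -0.004, 0.003], [0.005, -0.043, -0.999, 1.31], [0.0, 0.0, 0.0, 1.0]]
{'time': 0.1, 'q': array([7.44269147e+01, 5.00700739e+00, 1.00367772e+01, 9.51001565e+01,
       4.76346523e-04, 9.00015887e+01]), 'qd': array([-0.03099472, -0.10205951,  0.16781481,  0.14695867, -0.12529321,
       -0.04017516]), 'joint_efforts': array([-4.57168999e-04, -5.21559334e+01,  4.65654659e+01,  1.59899297e-02,
       -1.04247192e-04,  6.48398668e-07]), 'ee_pos': array([0.1475944 , 0.52959289, 0.23064315]), 'tcp_rot': array([-9.00703867e+01,  4.74394430e-04, -1.55746746e+01]), 'wrist_force': array([ 0.48843293, -0.61555238, -0.30843187]), 'torque': array([ 0.00656805, -0.00992018,  0.01463561]), 'opening': 0.08546736217347131} 0.0187
```

View pics/scene0.png

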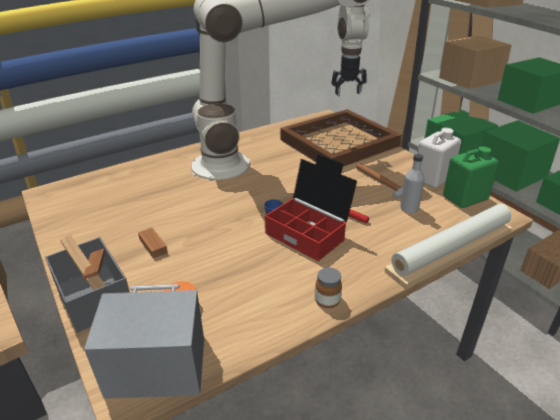

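View pics/top0.png

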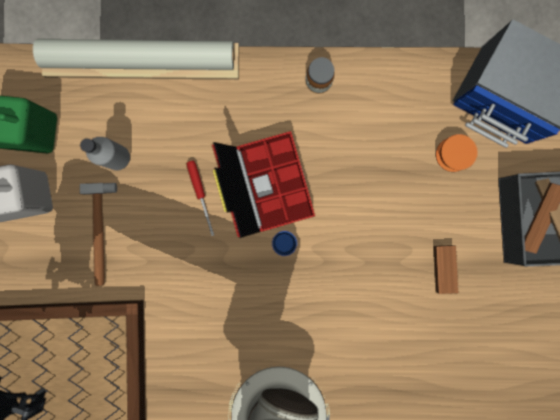

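```bash
python3 - <<'E'
from h import *
import pickle
c=pickle.load(open('top0.pkl','rb')); W=np.load('top0.npy'); im=c['color'].astype(int)
B,G,R=im[...,0],im[...,1],im[...,2]
sub=np.zeros(B.shape,bool); sub[120:245,205:325]=1
red=sub&(R>100)&(G<60)&(B<60)&(abs(W[...,2]-.07)<.006)
P=W[red][:,:2].astype(np.float32); r=cv2.minAreaRect(P); print('rim',len(P),r, cv2.boxPoints(r).round(4).tolist())
m=sub&(W[...,2]>.09); L=W[m]
print('lid pts',len(L),L.min(0),L.max(0))
for n in('scene','top'):
    W=np.load(n+'0.npy'); q=W[(W[...,2]>.1)&(W[...,2]<.26)&(W[...,0]>.35)&(W[...,0]<.7)&(W[...,1]>-.1)&(W[...,1]<.2)]
    cen=np.median(q,0); 
    for _ in range(8):
        u,s,v=np.linalg.svd(q-q.mean(0),full_matrices=False); nrm=v[2]; d=abs((q-q.mean(0))@nrm); q=q[d<max(.004,2.5*np.std(d))]
    nrm*=np.sign(nrm[2]); print(n,len(q),'n',nrm.round(4),'c',q.mean(0).round(4),'yaw',np.degrees(np.arctan2(nrm[1],nrm[0])),'tilt',np.arccos(nrm[2]), 'std',np.std((q-q.mean(0))@nrm), q.min(0),q.max(0))
# other objects heights
W=np.load('top0.npy')
for nm,(u,v) in dict(flask=(90,147),tin=(284,243),sd=(196,180),jar=(320,68)).items(): print(nm,W[v-6:v+7:6,u-6:u+7:6].reshape(-1,3).round(3).tolist())
a=cv2.resize(c['color'][110:260,180:340],None,fx=4,fy=4,interpolation=cv2.INTER_CUBIC); cv2.imwrite('pics/crop.png',a)
E
```

```text
rim 371 ((0.5899606347084045, 0.009212672710418701), (0.2180318385362625, 0.13933761417865753), 15.90693473815918) [[0.4659999907016754, 0.046300001442432404], [0.5041999816894531, -0.0877000018954277], [0.7139000296592712, -0.027899999171495438], [0.6757000088691711, 0.10610000044107437]]
lid pts 2284 [0.45439861 0.05269281 0.09002232] [0.67214813 0.15165775 0.24315823]
scene 1913 n [ 0.2701 -0.9231  0.2739] c [0.5673 0.1044 0.1622] yaw -73.69113644714015 tilt 1.2933595152140294 std 0.001996788187198379 [0.45251761 0.05485708 0.10000806] [0.67568773 0.14557346 0.23924803]
top 1966 n [ 0.2688 -0.9213  0.2809] c [0.561  0.1042 0.1704] yaw -73.7331496765025 tilt 1.2860967177295795 std 0.0009691961326839145 [0.45439861 0.0547408  0.10000359] [0.67195471 0.14674033 0.24315823]
flask [[0.662, 0.426, 0.212], [0.662, 0.412, 0.212], [0.671, 0.419, 0.157], [0.648, 0.424, 0.215], [0.649, 0.413, 0.211], [0.653, 0.409, 0.185], [0.665, 0.507, -0.002], [0.64, 0.424, 0.181], [0.641, 0.413, 0.174]]
tin [[0.45, 0.002, 0.007], [0.45, -0.014, 0.004], [0.45, -0.029, 0.002], [0.434, 0.002, 0.004], [0.435, -0.014, 0.005], [0.435, -0.029, 0.006], [0.419, 0.002, 0.006], [0.419, -0.014, 0.004], [0.419, -0.029, 0.012]]
sd [[0.61, 0.228, 0.026], [0.61, 0.213, 0.02], [0.613, 0.201, 0.0], [0.595, 0.229, 0.018], [0.594, 0.212, 0.028], [0.597, 0.201, 0.0], [0.581, 0.232, -0.002], [0.579, 0.212, 0.027], [0.58, 0.198, 0.017]]
jar [[0.88, -0.083, 0.092], [0.88, -0.098, 0.091], [nan, nan, nan], [0.864, -0.083, 0.093], [0.865, -0.098, 0.092], [0.866, -0.113, 0.089], [0.851, -0.084, 0.087], [0.85, -0.098, 0.093], [0.852, -0.113, 0.087]]
```

View pics/crop.png

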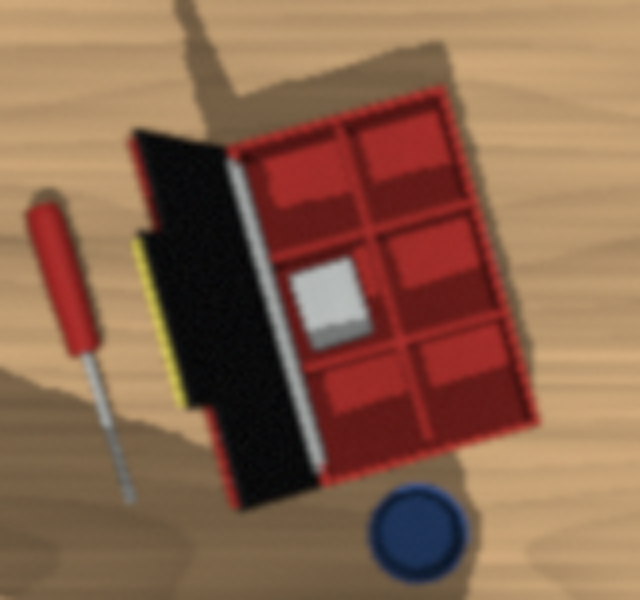

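The top view shows the case around (275,180) px. Its hinge is on the left (world +y side), the black lid leans left, and the screwdriver is behind it at (196,180). The front, to the right, is clear.

Next I close the jaws, turn the jaw axis onto the case's x, and approach from behind.

Request:
{"api": "move_arm", "payload": {"deltas": [[[0.043,0,-0.0215,-6.4],[0.086,0,-0.043,-12.8],[0.129,0,-0.0645,-19.2],[0.172,0,-0.086,-25.6],[0.215,0,-0.1075,-31.8]]], "claw": 0, "newtons": 40}}

```text
time: 0.6
ee_pos: [0.3269, 0.367, 0.231]
tcp_rot: [-90.0, 0.0, 16.5]
wrist_force: [1.3, 0.7, -0.5]
opening: 0.012
```

Request:
{"api": "move_arm", "payload": {"deltas": [[[0.03,0,-0.039,0],[0.06,0,-0.078,0],[0.092,0.01,-0.117,0],[0.123,0.02,-0.156,0],[0.153,0.026,-0.195,0]]]}}

```text
time: 1.1
ee_pos: [0.5271, 0.2235, 0.2045]
tcp_rot: [-90.0, 0.1, 16.2]
wrist_force: [-0.4, 1.2, 0.4]
opening: -0.0002
```

```bash
python3 - <<'E'
from h import *
from workcell import get_obs
o=get_obs(); print(o['time'],o['ee_pos'],o['tcp_rot'],o['wrist_force'],o['opening'])
H=np.array([.5705,.0762]); e=np.array([-.279,.960]); w=np.array([-.960,-.279]); d=o['ee_pos'][:2]-H; print('s',d@e,'t',d@w)
a=snap('scene','s1')['color'];b=snap('top','t1')
W=cloud(b); d=W[...,:2]-H; s=d@e; t=d@w
g=(s>.08)&(s<.25)&(abs(t)<.08)&(W[...,2]>.2); print('grip top',g.sum(),W[g].min(0) if g.any() else 0)
cv2.imwrite('pics/v1.png',np.hstack([cv2.resize(a[60:270,200:400],(560,588)),]))
E
```

```text
1.1 [0.52706224 0.22348557 0.20449695] [-8.99994097e+01  5.12383868e-02  1.62190247e+01] [-0.37886105  1.19124804  0.42777791] -0.00017514838727457477
s 0.15351327895928185 t 0.0006075791786222567
grip top 10311 [0.44152469 0.13908334 0.21356044]
```

View pics/v1.png

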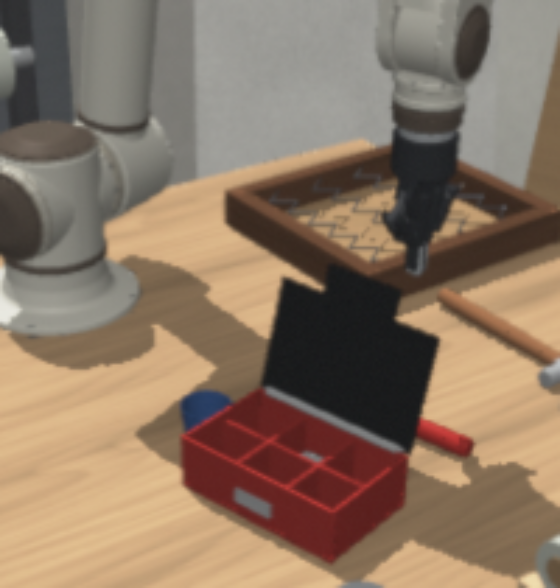

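The shut fingers stand behind the tab, centred on it, and nothing is touching. Next I push the lid past upright.

Request:
{"api": "move_arm", "payload": {"deltas": [[[0,-0.013,-0.045,0],[0,-0.013,-0.085,0],[0,-0.013,-0.11,0],[0,-0.013,-0.133,0],[0,-0.013,-0.156,0]]]}}

```text
time: 1.7
ee_pos: [0.5693, 0.0752, 0.2185]
tcp_rot: [-89.9, 0.0, 16.2]
wrist_force: [-1.3, 3.9, -0.9]
opening: -0.0003
```

```bash
cat >> h.py <<'E'
H=np.array([.5705,.0762]); e=np.array([-.279,.960]); w=np.array([-.960,-.279])
def lid(tag):
    c=snap('scene',tag); W=cloud(c); d=W[...,:2]-H; s=d@e; t=d@w; z=W[...,2]-.07
    im=c['color'].astype(int); k=(abs(t)<.1)&(abs(t)>.055)&(s>-.19)&(s<.08)&(z>.012)&(z<.15)&(im.max(-1)<70)
    th=np.arctan2(z[k],-s[k]); r=np.hypot(z[k],s[k]); th=th[r>.05]
    print('lid',len(th),np.percentile(th,[10,50,90]).round(3) if len(th) else None)
def st():
    from workcell import get_obs
    o=get_obs(); d=o['ee_pos'][:2]-H; f=o['wrist_force']
    print('t%.2f s %.4f t %.4f z %.4f fs %.2f fz %.2f op %.4f'%(o['time'],d@e,d@w,o['ee_pos'][2],f[:2]@e,f[2],o['opening']))
E
python3 -c "
from h import *
st();lid('a1')"
```

```text
t1.70 s -0.0007 t 0.0015 z 0.2185 fs 4.10 fz -0.91 op -0.0003
lid 516 [1.391 1.418 1.448]
```

Request:
{"api": "move_arm", "payload": {"deltas": [[[0,-0.048,0.002,0],[0,-0.06,-0.04,0],[0,-0.06,-0.088,0],[0,-0.05,-0.136,0],[0,-0.002,-0.138,0]]]}}

```text
time: 2.25
ee_pos: [0.6111, -0.0614, 0.2245]
tcp_rot: [-90.3, -0.5, 16.0]
wrist_force: [0.7, -0.9, 0.3]
opening: -0.0002
```

Request:
{"api": "move_arm", "payload": {"deltas": [[[0,0.045,0,0]]]}}

```text
time: 2.35
ee_pos: [0.6086, -0.0583, 0.1743]
tcp_rot: [-90.0, -0.1, 16.1]
wrist_force: [1.0, -1.0, -0.5]
opening: 0.0001
```

```bash
python3 -c "
from h import *
st();lid('a2')"
```

```text
t2.35 s -0.1398 t 0.0010 z 0.1743 fs -1.28 fz -0.49 op 0.0001
lid 283 [1.301 1.325 1.352]
```

Request:
{"api": "move_arm", "payload": {"deltas": [[[0,0.005,0,0],[0,0.005,0,0],[0,0.005,0,0],[0,0.005,0,0],[0,0.005,0,0]]]}}

```text
time: 2.9
ee_pos: [0.6088, -0.057, 0.1723]
tcp_rot: [-90.1, -0.1, 16.2]
wrist_force: [0.1, 0.2, 0.1]
opening: -0.0
```

Request:
{"api": "move_arm", "payload": {"deltas": [[[0,0,0,0],[0,0,0,0],[0,0,0,0],[0,0,0,0],[0,0,0,0]]]}}

```text
time: 3.4
ee_pos: [0.608, -0.0572, 0.1705]
tcp_rot: [-90.0, 0.0, 16.2]
wrist_force: [0.3, -0.9, 0.7]
opening: -0.0
```

```bash
python3 -c "
from h import *
st();lid('a3')"
```

```text
t3.40 s -0.1385 t 0.0012 z 0.1705 fs -0.92 fz 0.68 op -0.0000
lid 181 [1.075 1.09  1.11 ]
```

Request:
{"api": "move_arm", "payload": {"deltas": [[[0,0,0,0],[0,0,0,0],[0,0,0,0],[0,0,0,0],[0,0,0,0]]]}}

```text
time: 3.95
ee_pos: [0.608, -0.0572, 0.1705]
tcp_rot: [-90.0, -0.0, 16.2]
wrist_force: [0.3, -0.1, 0.6]
opening: -0.0003
```

Request:
{"api": "move_arm", "payload": {"deltas": [[[0,0,0,0],[0,0,0,0],[0,0,0,0],[0,0,0,0],[0,0,0,0]]]}}

```text
time: 4.45
ee_pos: [0.608, -0.0573, 0.1705]
tcp_rot: [-90.0, 0.0, 16.2]
wrist_force: [1.0, -0.8, -0.7]
opening: 0.0
```

```bash
python3 -c "
from h import *
st();lid('a4');c=pickle.load(open('a4.pkl','rb'))['color'];cv2.imwrite('pics/v2.png',cv2.resize(c[120:280,240:400],(640,640)))"
```

```text
t4.45 s -0.1386 t 0.0012 z 0.1705 fs -1.09 fz -0.66 op 0.0000
lid 62 [0.762 0.768 0.789]
```

View pics/v2.png

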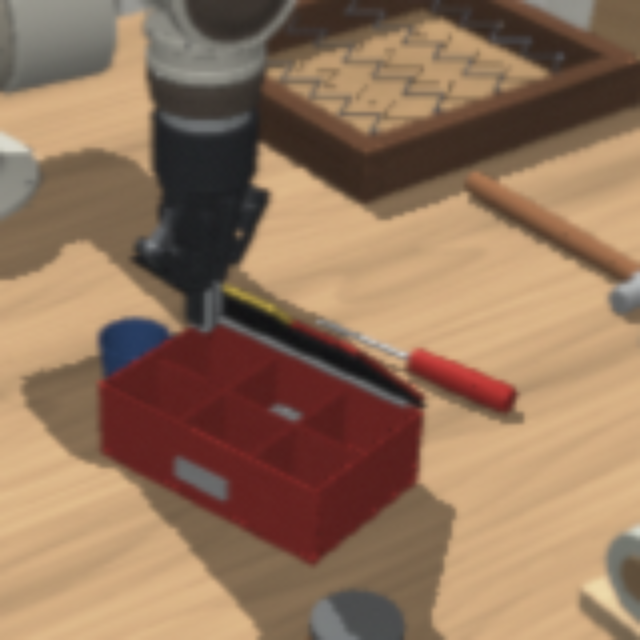

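The picture shows the lid at about 0.77 rad, with its tab edge at the outer side of the front finger, around (215,310) px. I hold here so the catch registers.

Request:
{"api": "move_arm", "payload": {"deltas": [[[0,0,0,0],[0,0,0,0],[0,0,0,0],[0,0,0,0],[0,0,0,0]]]}}

```text
time: 5.0
ee_pos: [0.608, -0.0572, 0.1705]
tcp_rot: [-90.0, -0.0, 16.2]
wrist_force: [0.4, -1.0, -0.9]
opening: -0.0002
```

```bash
python3 -c "
from h import *
st();lid('a5')"
```

```text
t5.00 s -0.1385 t 0.0012 z 0.1705 fs -1.06 fz -0.95 op -0.0002
lid 63 [0.764 0.769 0.793]
```

The catch holds: the lid is static at 0.769 rad. Next I lower it along the arc of the tab edge.

Request:
{"api": "move_arm", "payload": {"deltas": [[[0,0.0034,-0.0032,0],[0,0.0069,-0.0063,0],[0,0.0105,-0.0093,0],[0,0.0142,-0.0123,0],[0,0.0179,-0.0152,0]]]}}

```text
time: 5.55
ee_pos: [0.6123, -0.0721, 0.1522]
tcp_rot: [-90.0, 0.0, 16.2]
wrist_force: [1.6, -0.8, -0.1]
opening: -0.0003
```

Request:
{"api": "move_arm", "payload": {"deltas": [[[0,0.0038,-0.0027,0],[0,0.0077,-0.0053,0],[0,0.0117,-0.0079,0],[0,0.0158,-0.0104,0],[0,0.0199,-0.0128,0]]]}}

```text
time: 6.05
ee_pos: [0.6158, -0.0842, 0.1323]
tcp_rot: [-90.0, 0.0, 16.2]
wrist_force: [-0.5, -1.0, 0.1]
opening: -0.0004
```

```bash
python3 -c "
from h import *
st();lid('a6')"
```

```text
t6.05 s -0.1666 t 0.0013 z 0.1323 fs -0.85 fz 0.06 op -0.0004
lid 28 [0.495 0.511 0.524]
```

Request:
{"api": "move_arm", "payload": {"deltas": [[[0,0.0031,-0.0016,0],[0,0.0062,-0.0031,0],[0,0.0094,-0.0046,0],[0,0.0126,-0.0061,0],[0,0.0158,-0.0074,0]]]}}

```text
time: 6.6
ee_pos: [0.6179, -0.0913, 0.1166]
tcp_rot: [-90.0, 0.0, 16.2]
wrist_force: [0.3, -1.8, 0.1]
opening: 0.0001
```

Request:
{"api": "move_arm", "payload": {"deltas": [[[0,0.0032,-0.0013,0],[0,0.0065,-0.0025,0],[0,0.0098,-0.0037,0],[0,0.0131,-0.0049,0],[0,0.0164,-0.0059,0]]]}}

```text
time: 7.1
ee_pos: [0.6195, -0.0969, 0.1002]
tcp_rot: [-90.0, 0.0, 16.2]
wrist_force: [0.1, -1.1, -0.5]
opening: -0.0
```

```bash
cat >> h.py <<'E'
def lidtop(tag):
    c=snap('top',tag); W=cloud(c); d=W[...,:2]-H; s=d@e; t=d@w; z=W[...,2]
    im=c['color'].astype(int); red=(im[...,2]>80)&(im[...,1]<70)&(im[...,0]<70)
    k=(s<-.01)&(s>-.135)&(abs(t)<.105)&red&(z>.072)&(z<.2)
    S,Z=s[k],z[k]
    if len(S)<40: print('few',len(S)); return
    for _ in range(4):
        p=np.polyfit(S,Z,1); r=abs(Z-np.polyval(p,S)); g=r<.004; S,Z=S[g],Z[g]
    print('top',len(S),'theta %.3f'%-np.arctan(p[0]),'by height', round(float(np.median(np.arcsin(np.clip((Z-.081)/-S,-1,1))[S<-.05])),3))
E
python3 -c "
from h import *
st();lidtop('b1')"
```

```text
t7.10 s -0.1799 t 0.0012 z 0.1002 fs -1.09 fz -0.46 op -0.0000
top 3536 theta 0.290 by height 0.328
```

Request:
{"api": "move_arm", "payload": {"deltas": [[[0,0.0034,-0.001,0],[0,0.0067,-0.0019,0],[0,0.0101,-0.0028,0],[0,0.0135,-0.0036,0],[0,0.017,-0.0043,0]]]}}

```text
time: 7.65
ee_pos: [0.6208, -0.101, 0.0832]
tcp_rot: [-90.0, -0.0, 16.2]
wrist_force: [1.0, -1.4, -0.8]
opening: -0.0004
```

```bash
python3 -c "
from h import *
st();lidtop('b2')"
```

```text
t7.65 s -0.1841 t 0.0012 z 0.0832 fs -1.60 fz -0.85 op -0.0004
top 3673 theta 0.186 by height 0.207
```

Request:
{"api": "move_arm", "payload": {"deltas": [[[0,0.0017,-0.0003,0],[0,0.0034,-0.0006,0],[0,0.0052,-0.0009,0],[0,0.0069,-0.0012,0],[0,0.0086,-0.0014,0]]]}}

```text
time: 8.2
ee_pos: [0.6211, -0.1024, 0.0748]
tcp_rot: [-90.0, 0.0, 16.2]
wrist_force: [0.5, -2.0, -1.1]
opening: 0.0003
```

```bash
python3 -c "
from h import *
st();lidtop('b3')"
```

```text
t8.20 s -0.1855 t 0.0012 z 0.0748 fs -2.01 fz -1.06 op 0.0003
top 3745 theta 0.137 by height 0.153
```

Request:
{"api": "move_arm", "payload": {"deltas": [[[0,0.0017,-0.0002,0],[0,0.0034,-0.0004,0],[0,0.0052,-0.0006,0],[0,0.0069,-0.0008,0],[0,0.0087,-0.001,0]]]}}

```text
time: 8.75
ee_pos: [0.6214, -0.1033, 0.0661]
tcp_rot: [-90.0, -0.0, 16.2]
wrist_force: [0.8, -2.0, -1.0]
opening: 0.0
```

```bash
python3 -c "
from h import *
st();lidtop('b4')"
```

```text
t8.75 s -0.1865 t 0.0012 z 0.0661 fs -2.14 fz -0.99 op 0.0000
top 3721 theta 0.085 by height 0.1
```

Request:
{"api": "move_arm", "payload": {"deltas": [[[0,0.0017,-0.0001,0],[0,0.0034,-0.0002,0],[0,0.0052,-0.0004,0],[0,0.0069,-0.0005,0],[0,0.0087,-0.0006,0]]]}}

```text
time: 9.3
ee_pos: [0.6216, -0.1038, 0.0574]
tcp_rot: [-90.0, -0.0, 16.2]
wrist_force: [1.3, -2.0, -0.8]
opening: -0.0
```

```bash
python3 -c "
from h import *
st();lidtop('b5')"
```

```text
t9.30 s -0.1871 t 0.0012 z 0.0574 fs -2.26 fz -0.85 op -0.0000
top 3705 theta 0.039 by height 0.048
```

Request:
{"api": "move_arm", "payload": {"deltas": [[[0,0.0017,0,0],[0,0.0034,-0.0001,0],[0,0.0052,-0.0001,0],[0,0.0072,-0.0002,0],[0,0.0095,-0.0002,0]]]}}

```text
time: 9.85
ee_pos: [0.6219, -0.104, 0.0483]
tcp_rot: [-90.0, -0.0, 16.2]
wrist_force: [0.4, -3.1, 1.2]
opening: -0.0
```

```bash
python3 -c "
from h import *
st();lidtop('b6')"
```

```text
t9.85 s -0.1873 t 0.0010 z 0.0483 fs -3.08 fz 1.22 op -0.0000
top 3684 theta 0.003 by height 0.017
```

The lid is at the rim, and the vertical force has turned upward. I back straight out and then raise the tool.

Request:
{"api": "move_arm", "payload": {"deltas": [[[0,0,-0.001,0],[0,0,-0.005,0],[0,0,-0.02,0],[0,0,-0.045,0],[0,0,-0.08,0]]]}}

```text
time: 10.4
ee_pos: [0.6443, -0.1815, 0.0482]
tcp_rot: [-90.0, -0.0, 16.3]
wrist_force: [-0.6, 0.2, -0.1]
opening: 0.0
```

Request:
{"api": "move_arm", "payload": {"deltas": [[[0,-0.04,0,0],[0,-0.08,0,0],[0,-0.12,0,0],[0,-0.12,0,0],[0,-0.12,0,0]]]}}

```text
time: 10.9
ee_pos: [0.6446, -0.1819, 0.169]
tcp_rot: [-90.1, -0.1, 16.2]
wrist_force: [0.2, -0.6, -0.1]
opening: 0.0001
```

```bash
python3 - <<'E'
from h import *
st();lidtop('b7')
c=pickle.load(open('b7.pkl','rb'));W=cloud(c); d=W[...,:2]-H; s=d@e; t=d@w; z=W[...,2]
for a in(-.02,-.05,-.08,-.11,-.13): 
    k=(abs(s-a)<.008)&(abs(t)<.1)&(z<.12); print(a,np.nanmedian(z[k]).round(4))
k=(abs(s+.157)<.008)&(abs(t)<.03)&(z<.12)&(z>.04); print('tab',k.sum(),np.nanmedian(z[k]))
a=cv2.resize(snap('scene','s9')['color'][80:300,220:440],(480,480));b=cv2.resize(c['color'][60:300,60:340],(560,480))
cv2.imwrite('pics/v3.png',cv2.resize(np.hstack([a,b]),(800,370)))
E
```

```text
t10.90 s -0.2684 t 0.0009 z 0.1690 fs -0.67 fz -0.08 op 0.0001
top 3960 theta 0.001 by height 0.014
-0.02 0.0822
-0.05 0.0822
-0.08 0.0823
-0.11 0.0823
-0.13 0.0821
tab 162 0.08241433970851053
```

View pics/v3.png

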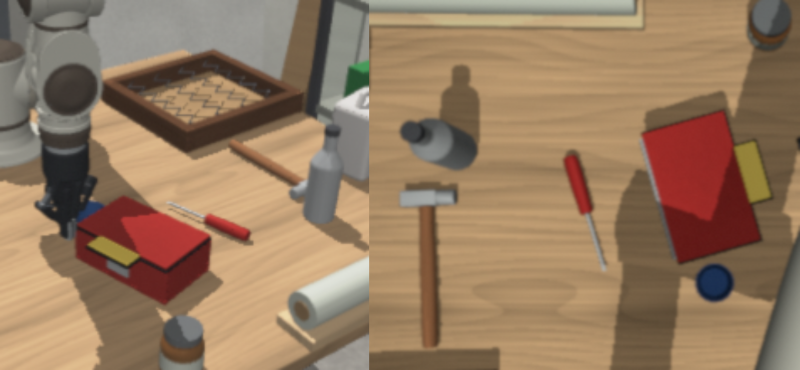

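The lid lies level and shut, with its top at a uniform 82 mm. The arm is clear of it, and the bystanders are where they were.

```bash
python3 -c "
from workcell import job_done
print(job_done())"
```

```text
the job is handed in; nothing more can be done
None
```

The lid is shut and the job is handed in at about 11 s of the 48 s allowed. No verdict is reported on hand-in.

- **Tipping:** with the jaws shut, I pushed the lid forward from behind the tab to about 1.42 rad. I then went over the top to its front.
- **Catching:** the falling lid came to rest on the outside of the front finger at about 0.77 rad. It stayed there for at least 0.5 s, with roughly 1 N on the wrist.
- **Lowering:** I let it down along the arc of the tab edge, at about 0.1 rad/s over the last 0.15 rad. The wrist force at my readings never exceeded about 4 N, in the push, and was about 3 N in the lowering.

**Last checks:** the fitted lid slope was 0.001 rad, and the top was 82.1–82.4 mm high from hinge to tab. I had backed the tool out about 80 mm, raised it, and the wrist force was at noise level. The screwdriver, tin, flask and mallet looked unmoved in the last picture. The spool and offcut were outside that crop and the staple pack is under the lid, so I did not check those three at the end.

**Disagreement:** the lid angle worked out from height read 0.014 rad. That fits a steady height offset of about 1 mm, within the camera's 2 mm calibration, since the slope and the even heights both show the lid level.

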